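# Unlatch the terminal box and slide its cover off

### The job

Open the terminal box: press the snap tab on its side ear fully in, until it stays down, then push the released cover by its rib all the way off the box, so that it lies flat on the soldering board in front of the box. Only press and push: nothing is picked up or carried, and the bottle, the spool and the jar round the box are left alone.

Things in the scene. Friction and masses are not known exactly. Their poses are not given: they have to be found in the camera images.
- terminal_box: Grey plastic terminal box, fixed, 120 x 100 mm (x, y). Origin at the centre of its underside, z up; +x is the way the cover slides off, cable glands at -x. The cover's seat is 38 mm above the counter and ends at x = +60 mm. Guides beside the cover (|y| 40 to 50 mm) and rear lips hold it down: top 50 mm at most. Rear stop at x = -60 to -52, 43 mm high. Ear at x 26 to 60, y 50 to 86, 38 mm high.
- snap_tab (a joint): Snap tab in the ear on the box's +y side, slides straight down: 0 = up (latched), 0.012 m = fully in (pressed in means beyond 0.0105). Stiff, 6 to 7 N, and it stays where it is pressed. A bar joined to its pad stands before the cover's front edge and blocks it; fully in, the bar is 4 mm below the seat and the cover is free.
- tab_top (a point): Centre of the top of the tab's black square press pad (26 x 26 mm), at x = 44, y = 70 mm in the box's frame; 54 mm above the counter when up, 42 mm when fully in. It moves with the tab.
- cover: White cover with vent slots, a loose plate 100 x 76 x 6 mm (x, y, z), about 0.12 kg, in the box's seat. Origin at the centre of its underside; axes as the box's, so it slides off along +x. Seated it is at x = 0 in the box's frame (within 1 mm); it is clear of the box when its origin has gone 112 mm or more along the box's +x.
- cover_rib (a point): Middle of the rear (-x) face of the cover's push rib, 15 mm above the cover's underside and 50 mm behind its origin. The rib stands across the cover's rear edge: 50 mm wide (y), 8 mm thick, 6 to 24 mm above the underside (top 62 mm above the counter when seated, 58 mm on the board). Push here along +x.
- solder_board: Thick charred soldering board, fixed close in front of the box (gap 2 to 6 mm), 172 mm along x, 208 mm across, axes parallel to the box's. Origin at the centre of its underside; top 34 mm above the counter, 4 mm below the cover's seat. The cover ends here.
- glue_bottle: White bottle with red cap, 37 mm across, 75 mm tall, loose; origin at the centre of its underside. Leave alone.
- wire_spool: Spool of brass wire, 44 mm across, 28 mm tall, loose; origin at the centre of its underside. Leave alone.
- flux_jar: Glass jar with black lid, 49 mm across, 46 mm tall, loose; origin at the centre of its underside. Leave alone.
Things that resemble listed ones, but are neither listed nor needed, are in the scene too. Of the things that look like the terminal_box, the largest one is meant.

How it is judged:
By the outcome, as a careful person would: the job done as asked, in the order asked, and still so for the second after the job is handed in, with the robot touching nothing.
It also fails if it takes over 38 s, if anything falls off the work surface, if the arm or the gripper's body presses on something with over 40 N, if the wrist force passes 120 N, or if a joint passes its speed limit or range.

### The arm

A 7-joint arm with a two-finger parallel gripper is mounted at the origin on a cart in front of the work surface, level with it; the furniture and walls round the work are solid. World frame = base frame: x ahead of the robot, y to its left, z up, the work surface at z = 0. Lengths are in m, angles in rad, forces in N, time in s.
With the tool pointing down it reaches from about 0.425 to 0.925 m from the base axis. Payload 6.8 kg.
Tool frame: the origin (TCP) lies midway between the tips of the shut fingers; the grasp point (between the pads) lies 19 mm behind it; z points along the fingers, y is the line along which they close (so a half turn about z gives the same grasp; the last joint's range is limited). The gripper opens to 85 mm and grips with 20 to 120 N. Pads are 22 mm wide; open, the fingers measure 114 mm over their backs; the gripper's body (76 mm by 85 mm) begins 54 mm behind the grasp point. The pads swing forward as they close: fully open they stand 13 mm farther back than shut.
Start: joints at [1.13, 0.477, 0.022, 1.555, -0.011, 1.109, -0.083], TCP at [0.221, -0.638, 0.204] pointing down, gripper open.
Joint ranges: [-2.96, 2.96], [-0.34, 2.1], [-1.41, 1.46], [0.24, 2.44], [-1.37, 4.51], [0.17, 1.92], [-2.96, 2.96]. Speed limits (rad/s): [2.39, 2.39, 3.14, 3.14, 3.14, 3.14, 3.14].

### API

Orientations are given as a unit quaternion [w, x, y, z].
In Python, from station import bot, imaging gives the robot as it stands.
- The arm moves only by the tool move_arm, never from a script. Its argument "commands" is a list that holds one entry, the list of rows, each a list of 7 numbers: the shift along the tool's x, y, z in m, then the turn, a rotation vector about the tool's x, y, z in degrees, then the finger opening in m, from 0 to 0.0854. In form: [[[x, y, z, rx, ry, rz, grip], ...]]. A call has 1 to 20 rows; each row shifts and turns the commanded pose from where the row before left it, along the tool's axes as they then stand; what a row does not reach is not made up. A row lasts 1/8 s, in which the tool goes at most 62.5 mm and 10.7 degrees, less where a joint would pass 70% of its speed; a pose out of reach is approached as far as the arm can. A call is refused whole if a number of a shift passes 0.0625 or a number of a turn 10.7, either way. A call with a gripper value outside its range is refused whole. The fingers move at their own pace and stop on an object; "squeeze" is the grip in N (left out, the last holds). Time passes only in rows, so rows that do not move let the fingers close. It gives the time, the measured TCP pose, the force, the opening and the grip force at its end, in the units of the state.
- bot.get_obs(): the state, without advancing time (a new reading comes with each control period).
- imaging.read_camera(name): name is "scene" or "top"; returns the picture (420x560x3 uint8, red, green, blue); there is no depth.
- imaging.calibration(name): a dict with "intrinsics" (3x3 intrinsics, pixels), "k1" (the pictures are not rectified: a ray, as slopes to the right and down, at radius r is drawn at 1 + k1 r^2 times it, then the intrinsics apply), "extrinsics" (4x4, takes a point from camera to world coordinates). Camera axes: x right, y down, z forward; pixel columns grow to the right and rows downward; lengths in m; the calibration is good to about 2 mm. A picture is of the moment at which its call begins. calibration takes no time and is no camera call.
- bot.hand_in(): hands the job in; it is judged then, once.
The state is a dict: "t": time; "q": joint angles; "joint_vel": joint speeds; "joint_torque": joint torques, N m; "eef_pos": TCP position; "tool_rot": TCP orientation; "contact_force": force on the tool from outside, world axes, zero at the start; "torque": the same for the moment, N m; "gripper_width": opening from 0.0 (shut) to 1.0 (fully open); "grasp_force": force on a finger pad.
Only numpy, scipy, OpenCV 4.12 (cv2) and the standard library are available. Lean on these libraries where they do the work, as an engineer would, in place of code of your own. Each camera call takes 0.05 s, during which the arm holds its last target. There are 200 camera calls.

## Working session

There is one attempt and no reset: what is moved stays moved. The work goes in short steps, Python scripts to look and compute and a tool call to move; the robot and the scene stay as the last step left them, time stands still between calls to the robot, and variables do not carry over. Pictures are saved under pics/ and viewed, at most 10 in all, crops included, and the job is handed in when it is done.

Besides the shell and the picture viewer there is one more tool, called after ">>>" in YAML: its name, and indented under it one key for each argument. move_arm: Moves the arm, as the interface text tells. Its arguments: {"type":"object","properties":{"commands":{"type":"array","items":{"type":"array","items":{"type":"array","items":{"type":"number"}}}},"squeeze":{"type":"number"}},"required":["commands"]}

```bash
ls && mkdir -p pics && python3 - <<'E'
from station import bot, imaging
import cv2
for n in("scene","top"):
    im=imaging.read_camera(n); cv2.imwrite(f"pics/{n}0.png",im[:,:,::-1])
    print(n,imaging.calibration(n))
print(bot.get_obs())
E
```

```text
pics
scene {'intrinsics': array([[411.19194493,   0.        , 277.92594836],
       [  0.        , 411.19194493, 209.72902307],
       [  0.        ,   0.        ,   1.        ]]), 'k1': -0.11212328549996772, 'extrinsics': array([[-0.64128855, -0.47160285,  0.60526006,  0.12103525],
       [-0.76727317,  0.38756701, -0.5109635 ,  0.43490235],
       [ 0.00639301, -0.79207485, -0.6103905 ,  0.59578668],
       [ 0.        ,  0.        ,  0.        ,  1.        ]])}
top {'intrinsics': array([[380.00473708,   0.        , 281.27314883],
       [  0.        , 380.00473708, 208.92860944],
       [  0.        ,   0.        ,   1.        ]]), 'k1': -0.052665208797602454, 'extrinsics': array([[-0.00401309, -0.98263282,  0.1855172 ,  0.46797866],
       [-0.99987461,  0.00678484,  0.01430823, -0.03296575],
       [-0.01531844, -0.18543651, -0.98253684,  0.91541147],
       [ 0.        ,  0.        ,  0.        ,  1.        ]])}
{'t': 0.1, 'q': array([ 1.12991692,  0.47772338,  0.02235565,  1.55635849, -0.01152374,
        1.10928654, -0.0831244 ]), 'joint_vel': array([-6.18025743e-04, -2.40480455e-03, -4.75071421e-04, -7.36845102e-04,
       -1.36326952e-03, -3.24788650e-05, -1.21686723e-03]), 'joint_torque': array([ 5.49623874e-03, -5.97761965e+01,  1.61467005e+00, -2.81955582e+01,
        1.29082435e-02,  5.05029573e-03,  3.42548253e-05]), 'eef_pos': array([ 0.2202991 , -0.63742474,  0.20261673]), 'tool_rot': array([-8.02136556e-04,  9.86191006e-01,  1.65609843e-01, -1.87828494e-04]), 'contact_force': array([ 0.24287491, -0.50291402,  0.31237144]), 'torque': array([-0.01882917,  0.0132141 ,  0.00169514]), 'grasp_force': 0.0, 'gripper_width': 1.0002118339020558}
```

View pics/top0.png

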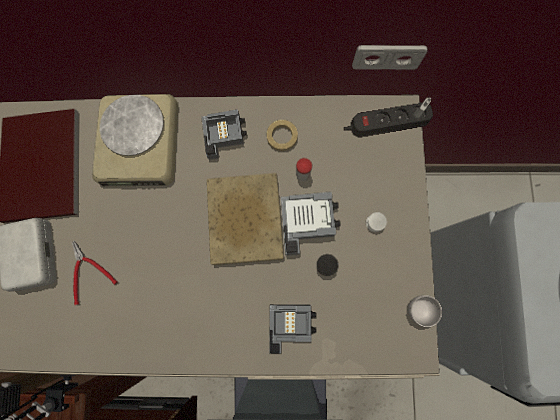

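View pics/scene0.png

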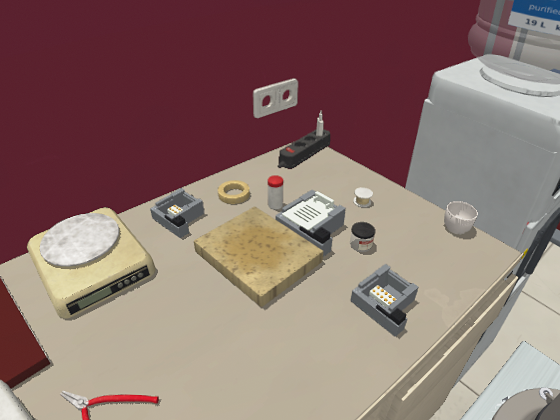

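The top view shows the target box at about (310,215). Its +x points image-left towards the board at (245,220), the tab is at (292,246) and the rib is near (331,215). The bottle is at (304,166), the jar at (327,265) and the spool at (376,222). Next I'll look closer and measure.

```bash
cat > h.py <<'E'
import numpy as np, cv2
from station import bot, imaging
def ray(n,px):
    c=imaging.calibration(n);K=c["intrinsics"];E=c["extrinsics"]
    d=np.array([c["k1"],0,0,0,0.])
    u=cv2.undistortPoints(np.array(px,float).reshape(-1,1,2),K,d).reshape(-1,2)
    return E[:3,3],np.c_[u,np.ones(len(u))]@E[:3,:3].T
def plane(n,px,z):
    o,v=ray(n,px); return o+v*((z-o[2])/v[:,2])[:,None]
def proj(n,P):
    c=imaging.calibration(n);E=np.linalg.inv(c["extrinsics"])
    return cv2.projectPoints(np.array(P,float).reshape(-1,1,3),cv2.Rodrigues(E[:3,:3])[0],E[:3,3],c["intrinsics"],np.array([c["k1"],0,0,0,0.]))[0].reshape(-1,2)
E
python3 - <<'E'
from h import *
im=cv2.imread("pics/top0.png")
c=im[150:290,200:400]; cv2.imwrite("pics/c1.png",cv2.resize(c,(800,560),interpolation=cv2.INTER_CUBIC))
hsv=cv2.cvtColor(im,cv2.COLOR_BGR2HSV); h,s,v=cv2.split(hsv)
def comp(m,seed,r=25):
    m=m.astype(np.uint8)
    n,l,st,ce=cv2.connectedComponentsWithStats(m)
    k=min(range(1,n),key=lambda i:np.hypot(*(ce[i]-seed))-(st[i,4]>60)*100)
    return cv2.findContours((l==k).astype(np.uint8),0,cv2.CHAIN_APPROX_NONE)[0][0][:,0]
for name,m,seed,z in [("board",(s>75)&(h>10)&(h<35)&(v>60),(245,220),.034),("cover",(v>190)&(s<40),(308,215),.044),("pad",(v<45),(292,246),.054),("jar",(v<60),(327,265),.046),("spool",(v>170)&(s<40),(376,222),.028),("cap",(s>150)&((h<8)|(h>172))&(v>110),(304,166),.075)]:
    p=comp(m,seed); w=plane("top",p,z)[:,:2]
    r=cv2.minAreaRect((w*1000).astype(np.float32)); print(name,len(p),p.min(0),p.max(0),np.round(r[0],1),np.round(r[1],1),round(r[2],2))
E
```

```text
board 308 [207 173] [283 264] [613.7  68. ] [206.9 170.3] 4.38
cover 199 [286 199] [330 231] [619.1 -82.4] [ 72.3 100.4] 4.43
pad 61 [317 258] [332 275] [ 495.1 -111.8] [43.9 20.4] 37.89
jar 59 [317 255] [337 275] [ 502.3 -123.4] [45.4 45.2] 88.86
spool 76 [367 213] [385 229] [ 605.2 -245.9] [40.3 38.4] 38.81
cap 39 [297 159] [311 172] [728.  -73.4] [32.2 31.1] 89.53
```

View pics/c1.png

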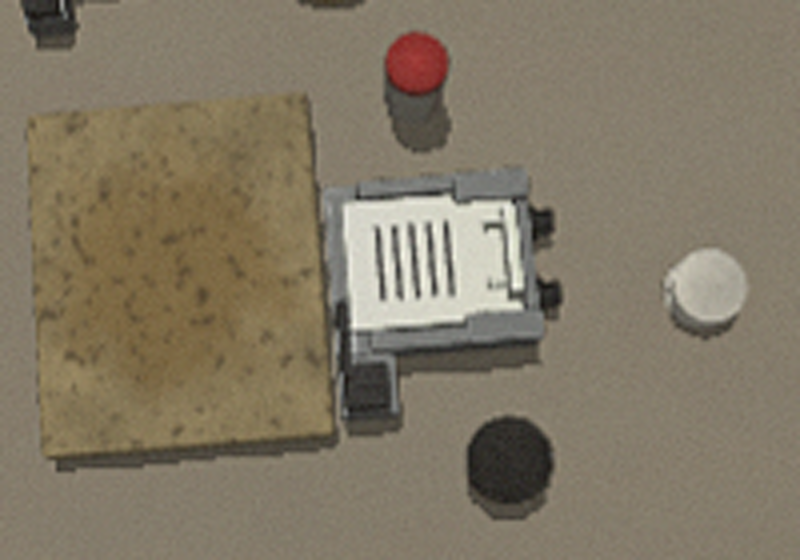

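```bash
python3 - <<'E'
from h import *
C=np.array([.619,-.0824]);X=np.array([-.0767,.997]);Y=np.array([-.997,-.0767])
def W(x,y,z):return np.r_[C+X*x/1e3+Y*y/1e3,z/1e3]
pad=[W(44+a,70+b,54) for a,b in((13,13),(13,-13),(-13,-13),(-13,13))]
cov=[W(a,b,44) for a,b in((50,38),(50,-38),(-50,-38),(-50,38))]
rib=[W(a,b,62) for a,b in((-50,25),(-50,-25),(-42,-25),(-42,25))]
jobs={"top":(265,180,90,80,8),"scene":(265,180,90,80,8)}
out=[]
for n,(x0,y0,w,h,k) in jobs.items():
    im=cv2.imread(f"pics/{n}0.png")[y0:y0+h,x0:x0+w]
    im=cv2.resize(im,None,fx=k/1.8,fy=k/1.8,interpolation=cv2.INTER_CUBIC)
    for P,col in((pad,(0,0,255)),(cov,(0,200,0)),(rib,(255,0,0))):
        q=((proj(n,P)-[x0,y0]+.5)*k/1.8).astype(int); cv2.polylines(im,[q],True,col,1)
    out.append(im)
cv2.imwrite("pics/c2.png",np.hstack(out)); print(out[0].shape)
E
```

```text
(356, 400, 3)
```

View pics/c2.png

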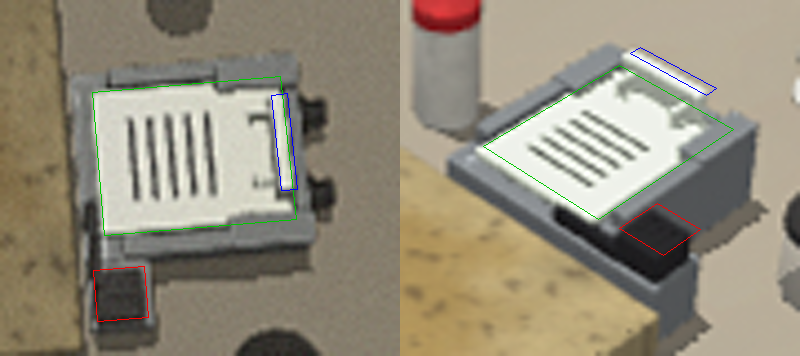

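The top-view overlay fits the cover and pad within about 1 px, with yaw 4.4° and box centre near (0.619, -0.082). In the scene view it is off by about 2 px. Before moving I'll check that the tall grey cooler on the right is clear of the arm's path.

```bash
python3 - <<'E'
from h import *
a=cv2.imread("pics/top0.png")[150:420,400:560];b=cv2.imread("pics/scene0.png")[0:270,360:560]
# mark TCP start and ground drop
for n,im,o in(("top",a,(400,150)),("scene",b,(360,0))):
    for z in(.2,.0,.4): print(n,z,proj(n,[.221,-.638,z]))
r=lambda i:cv2.resize(i,None,fx=2.2,fy=2.2,interpolation=cv2.INTER_CUBIC)
cv2.imwrite("pics/c3.png",np.hstack([r(a),r(b)]))
E
```

```text
top 0.2 [[619.32430082 412.3634832 ]]
top 0.0 [[548.76218493 385.10607377]]
top 0.4 [[732.40804451 454.51413958]]
scene 0.2 [[610.04722308 144.11336997]]
scene 0.0 [[575.70877135 213.25467301]]
scene 0.4 [[645.30667812  60.47554634]]
```

View pics/c3.png

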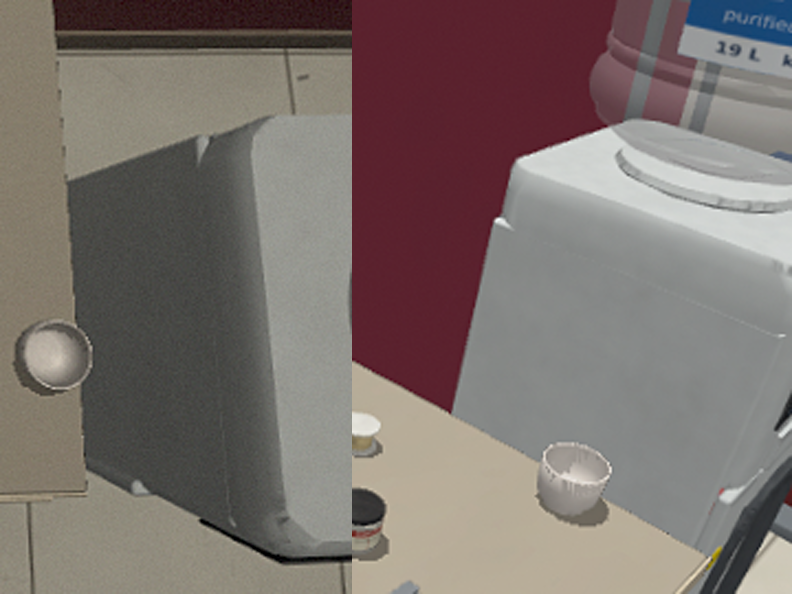

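The cooler has a far upper corner at top (516,204) / scene (434,73) and a near upper corner at top (527,395) / scene (555,120). I'll triangulate those.

```bash
python3 - <<'E'
from h import *
for a,b in(((516,204),(434,73)),((494,213),(428,100)),((527,398),(557,121)),((516,385),(557,152))):
    o1,v1=ray("top",[a]);o2,v2=ray("scene",[b]);v1=v1[0];v2=v2[0]
    s=np.linalg.lstsq(np.c_[v1,-v2],o2-o1,rcond=None)[0]
    print(o1+s[0]*v1,o2+s[1]*v2)
E
```

```text
[ 0.59189413 -0.42280694  0.28968222] [ 0.59026101 -0.42380576  0.28998109]
[ 0.58765013 -0.41800509  0.22640629] [ 0.58757201 -0.41805371  0.22641989]
[ 0.28422936 -0.40245563  0.30049701] [ 0.29951777 -0.39610903  0.29211497]
[ 0.28287234 -0.43219882  0.22090668] [ 0.28467824 -0.4314663   0.22000427]
```

The cooler occupies x > 0.28, y < -0.41, up to about z = 0.29, so I'll back out in +y first with the fingers shutting.

>>> move_arm:
  commands:
    - [[0.011, -0.042, 0, 0, 0, 0, 0], [0.011, -0.042, 0, 0, 0, 0, 0], [0.011, -0.042, 0, 0, 0, 0, 0], [0.011, -0.042, 0, 0, 0, 0, 0], [0.011, -0.042, 0, 0, 0, 0, 0], [0.011, -0.042, 0, 0, 0, 0, 0], [0, 0, 0, 0, 0, 0, 0], [0, 0, 0, 0, 0, 0, 0]]

```text
t: 1.1
eef_pos: [0.2007, -0.3788, 0.2037]
tool_rot: [0.0, 0.986, 0.166, 0.0]
contact_force: [-0.4, -0.4, -0.4]
gripper_width: 0.0
grasp_force: 0.0
```

>>> move_arm:
  commands:
    - [[0.0355, -0.0095, 0, 0, 0, 0, 0], [0.0355, -0.0095, 0, 0, 0, 0, 0], [0.05, -0.024, 0, 0, 0, 0, 0], [0.05, -0.024, 0, 0, 0, 0, 0], [0.044, -0.023, 0, 0, 0, 0, 0], [0.044, -0.023, 0, 0, 0, 0, 0], [0.044, -0.023, 0, 0, 0, 0, 0], [0.044, -0.023, 0, 0, 0, 0, 0], [0.044, -0.023, 0, 0, 0, 0, 0], [0.044, -0.023, 0, 0, 0, 0, 0], [0, 0, 0, 0, 0, -9.4, 0], [0, 0, 0, 0, 0, -9.4, 0], [0, 0, 0, 0, 0, -9.4, 0], [0, 0, 0, 0, 0, -9.4, 0], [0, 0, 0, 0, 0, -9.4, 0], [0, 0, 0, 0, 0, -9.4, 0], [0, 0, 0, 0, 0, -9.4, 0], [0, 0, 0, 0, 0, -9.6, 0], [0, 0, 0, 0, 0, 0, 0], [0, 0, 0, 0, 0, 0, 0]]

```text
t: 3.6
eef_pos: [0.5452, -0.0429, 0.2032]
tool_rot: [-0.0, 0.681, 0.733, 0.0]
contact_force: [-0.2, -0.1, -0.5]
gripper_width: -0.002
grasp_force: 0.0
```

>>> move_arm:
  commands:
    - [[0, 0, 0.035, 0, 0, 0, 0], [0, 0, 0.035, 0, 0, 0, 0], [0, 0, 0.035, 0, 0, 0, 0], [0, 0, 0.032, 0, 0, 0, 0], [0, 0, 0, 0, 0, 0, 0], [0, 0, 0, 0, 0, 0, 0]]

```text
t: 4.35
eef_pos: [0.5457, -0.0422, 0.0676]
tool_rot: [0.0, 0.679, 0.734, 0.001]
contact_force: [0.2, -0.2, 0.8]
gripper_width: 0.0
grasp_force: 0.0
```

```bash
python3 - <<'E'
from h import *
im=imaging.read_camera("scene")[:,:,::-1][130:290,230:430]
cv2.imwrite("pics/c4.png",cv2.resize(im,None,fx=3.5,fy=3.5,interpolation=cv2.INTER_CUBIC))
E
```

```text
(no output)
```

View pics/c4.png

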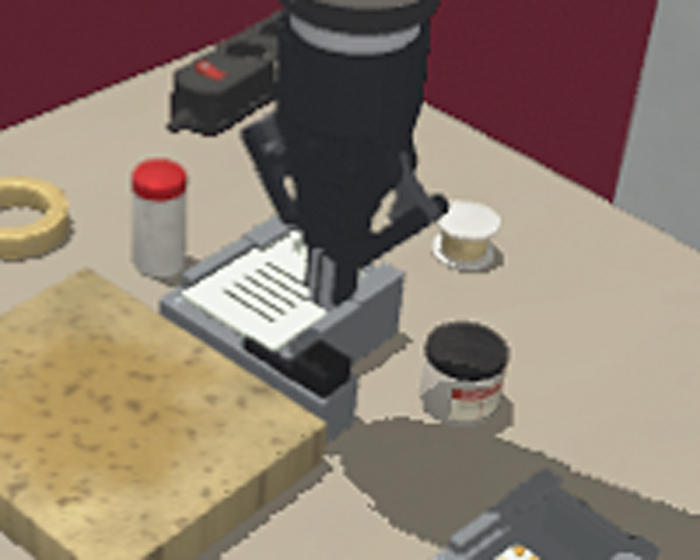

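```bash
python3 - <<'E'
from h import *
o=bot.get_obs();p=o["eef_pos"];print(p)
for P in(p,[.5458,-.0439,.054],p+[0,0,.05]): print((proj("scene",P)-[230,130])*3.5, proj("top",P))
im=imaging.read_camera("top")[:,:,::-1][180:270,250:350]
cv2.imwrite("pics/c5.png",cv2.resize(im,None,fx=6,fy=6,interpolation=cv2.INTER_CUBIC))
E
```

```text
[ 0.54604889 -0.04226744  0.06797236]
[[325.16850673 336.12272344]] [[291.12443364 244.96787441]]
[[325.6886081 353.695764 ]] [[291.78311555 245.64154317]]
[[331.81754002 266.52816215]] [[291.36694843 242.77504127]]
```

View pics/c5.png

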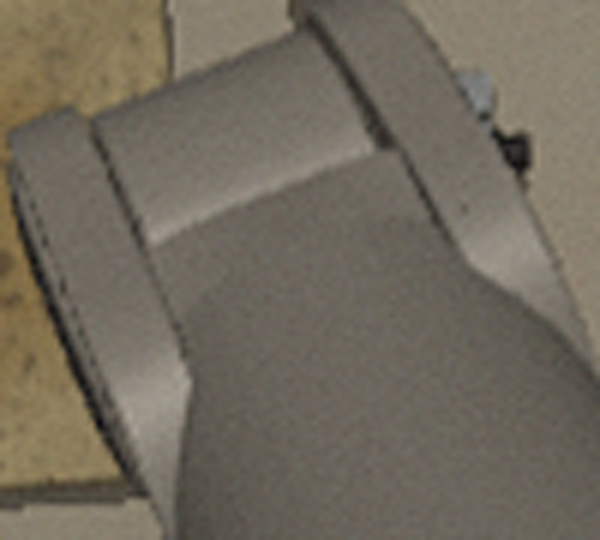

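The top view is blocked by the wrist. In the scene view the fingertip is above the pad, a bit higher than I predicted. I'll descend gently and feel for the pad, which should be at z≈0.054.

>>> move_arm:
  commands:
    - [[0, 0, 0.006, 0, 0, 0, 0], [0, 0, 0.004, 0, 0, 0, 0], [0, 0, 0.003, 0, 0, 0, 0], [0, 0, 0.003, 0, 0, 0, 0], [0, 0, 0, 0, 0, 0, 0]]

```text
t: 5.08
eef_pos: [0.5445, -0.0423, 0.0502]
tool_rot: [-0.0, 0.679, 0.734, -0.0]
contact_force: [0.4, -0.1, -0.5]
gripper_width: -0.003
grasp_force: 0.0
```

```bash
python3 - <<'E'
from h import *
im=imaging.read_camera("scene")[:,:,::-1]
p=bot.get_obs()["eef_pos"];print(p,proj("scene",p))
c=im[190:250,275:360]; c=np.clip(c.astype(float)*1.6+20,0,255).astype(np.uint8)
cv2.imwrite("pics/c6.png",cv2.resize(c,None,fx=9,fy=9,interpolation=cv2.INTER_NEAREST))
E
```

```text
[ 0.54468035 -0.04231899  0.05036679] [[322.75705295 233.01620546]]
```

View pics/c6.png

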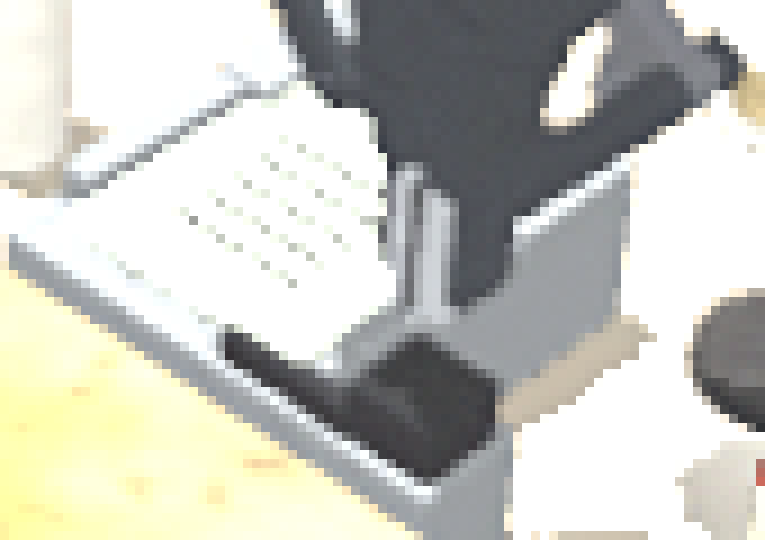

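The fingertip shows at about (323,226) and the pad top at about (322,233), so there is still a gap and no contact. I'll keep feeling downward in small steps.

>>> move_arm:
  commands:
    - [[0, 0, 0.003, 0, 0, 0, 0], [0, 0, 0.003, 0, 0, 0, 0], [0, 0, 0, 0, 0, 0, 0]]

```text
t: 5.5
eef_pos: [0.5445, -0.0424, 0.0442]
tool_rot: [-0.0, 0.679, 0.734, -0.0]
contact_force: [-0.2, -0.3, -0.7]
gripper_width: -0.004
grasp_force: 0.0
```

```bash
python3 - <<'E'
from h import *
o=bot.get_obs();print(o["eef_pos"],o["contact_force"],o["torque"],o["q"])
cv2.imwrite("pics/raw7.png",imaging.read_camera("scene")[:,:,::-1])
a=cv2.imread("pics/raw7.png",0);b=cv2.imread("pics/scene0.png",0)
# dark columns along the finger/pad: print grey values
print("now");print(a[214:246,314:334:2]); print("start");print(b[214:246,314:334:2])
E
```

```text
[ 0.5445002  -0.04242073  0.04419925] [-0.21438003 -0.30594883 -0.74653549] [ 0.02274835 -0.03236421 -0.00410163] [ 0.42329028  0.54503364 -0.58671494  1.96092739  0.42923239  0.76097085
 -0.33584471]
now
[[195 109  91  84 102  70  38  37  39  39]
 [248 139  95  78 111 104  38  39  40  37]
 [239 214 101  77 112 108  36  39  39  53]
 [193 207  99  65 111  98  37  40  38  98]
 [241 201  99  61 117  95  37  39  38  85]
 [244 199  98  61 118  96  37  38  38  79]
 [243 216 102  60 118  89  37  39  38  81]
 [242 216 100  58 119  86  39  39  36  84]
 [242 249 147  57 119  81  38  39  34  85]
 [244 239 132  48 119  80  39  39  52  87]
 [249 145 122  61 120  68  38  36  78  87]
 [186  85 107  64 120  64  35  63  87  87]
 [ 97  84  95  67 120 101  49  86  87  87]
 [ 86  88  93  64 114 112  83  87  87  86]
 [ 89  93  77  35  64  81  88  87  87  87]
 [ 86  93  43  27  31  39  84  88  87  86]
 [ 89  56  28  30  28  28  43  86  88  87]
 [ 79  35  29  29  31  29  28  51  85  87]
 [ 54  42  27  28  30  30  31  28  66  93]
 [ 34  44  43  35  31  30  29  30  62 104]
 [ 28  39  44  34  29  29  28  29  
[... 1164 characters left out ...]
83  83  84]
 [ 87  57  40  38  39  39  49  83  84  83]
 [ 89  41  37  39  39  37  39  55  82  83]
 [ 59  42  40  40  38  40  31  41  65  89]
 [ 33  41  40  41  41  38  39  39  59 100]
 [ 28  36  41  42  40  39  41  32  69 104]
 [ 28  29  39  41  40  41  36  27  90 103]
 [ 29  29  29  40  42  40  30  24  86 101]
 [ 27  29  30  32  41  32  26  26 135 105]
 [ 35  28  28  30  34  29  27  24  89 140]
 [108  21  27  28  29  29  26  43  87 139]
 [132  93  23  29  27  28  32  87  83 129]
 [ 93 138  70  24  25  24  76  87  82 158]
 [ 81 103 143  49  24  45  91  84  82 162]
 [ 84  86 118 126  46  86  85  83  80 164]
 [ 91  84  88 126 141  87  83  83  81 164]
 [150  84  85  92 116  82  83  84  81 164]]
```

```bash
python3 - <<'E'
from h import *
C=np.array([.619,-.0824]);X=np.array([-.0767,.997]);Y=np.array([-.997,-.0767])
def box(p): return np.round([(p[:2]-C)@X*1e3,(p[:2]-C)@Y*1e3],1)
p=bot.get_obs()["eef_pos"];print("tcp",box(p))
for z in(.044,.054,.06,.066,.072,.08): print(z,box(plane("scene",[(322.5,227.5)],z)[0]))
print("pad back corner at start",box(plane("scene",[(321,227)],.054)[0]))
E
```

```text
tcp [45.6 71.1]
0.044 [26.8 54.6]
0.054 [36.3 61.9]
0.06 [42.  66.3]
0.066 [47.8 70.6]
0.072 [53.5 75. ]
0.08 [61.1 80.8]
pad back corner at start [37.3 58.7]
```

>>> move_arm:
  commands:
    - [[0, 0, 0.003, 0, 0, 0, 0], [0, 0, 0.003, 0, 0, 0, 0], [0, 0, 0, 0, 0, 0, 0]]

```text
t: 5.92
eef_pos: [0.5445, -0.0424, 0.0382]
tool_rot: [-0.0, 0.679, 0.734, -0.0]
contact_force: [-0.7, -0.3, -0.5]
gripper_width: 0.001
grasp_force: 0.0
```

```bash
python3 - <<'E'
from h import *
o=bot.get_obs();print(o["eef_pos"],o["contact_force"],o["torque"])
cv2.imwrite("pics/raw8.png",imaging.read_camera("scene")[:,:,::-1])
a=cv2.imread("pics/raw8.png",0);print(a[220:246,314:334:2])
E
```

```text
[ 0.54451489 -0.04236926  0.03819162] [-0.70810338 -0.25306264 -0.54695674] [ 0.05175799 -0.01138495 -0.00089036]
[[243 193 105  61 119  86  38  39  37  84]
 [243 190 105  57 119  87  38  40  37  86]
 [243 199 105  57 120  87  37  40  38  85]
 [245 214 111  50 119  81  39  39  36  85]
 [250 135 117  60 119  69  38  40  35  88]
 [170  85 121  62 119  66  40  41  50  88]
 [ 88  84 128  74 119  66  38  35  78  87]
 [ 87  87 122  79 119  56  36  51  87  87]
 [ 88  93  84  81 120  69  52  85  87  87]
 [ 87  93  43  62 122 117  80  89  87  86]
 [ 89  55  27  33  92  71  43  86  88  86]
 [ 78  29  30  27  44  32  27  50  85  87]
 [ 52  32  29  35  28  28  28  30  66  92]
 [ 34  42  42  30  30  29  30  29  63 104]
 [ 27  38  44  34  29  32  30  29  73 108]
 [ 28  30  41  35  29  29  30  28  94 108]
 [ 30  30  32  34  30  32  29  27  88 107]
 [ 27  29  30  34  32  30  27  27  83  99]
 [ 37  27  29  31  34  30  29  25  81 138]
 [114  22  29  29  29  28  27  46  93 144]
 [137  98  25  30  30  28  35  91  87 135]
 [ 97 144  74  26  30  25  80  91  85 164]
 [ 86 107 150  52  24  46  94  87  85 168]
 [ 88  90 123 131  50  90  89  87  84 171]
 [ 95  88  92 131 113  91  87  87  85 172]
 [156  87  88  96  97  88  87  86  83 172]]
```

The finger now overlaps the pad in the picture, so it is above it, and the real fingertip must be higher than the reported TCP. I'll continue down.

>>> move_arm:
  commands:
    - [[0, 0, 0.003, 0, 0, 0, 0], [0, 0, 0.003, 0, 0, 0, 0], [0, 0, 0, 0, 0, 0, 0]]

```text
t: 6.35
eef_pos: [0.5445, -0.0424, 0.0322]
tool_rot: [-0.0, 0.679, 0.734, -0.0]
contact_force: [-0.5, 0.7, 0.1]
gripper_width: 0.002
grasp_force: 0.0
```

>>> move_arm:
  commands:
    - [[0, 0, 0.003, 0, 0, 0, 0], [0, 0, 0.002, 0, 0, 0, 0], [0, 0, 0, 0, 0, 0, 0]]

```text
t: 6.72
eef_pos: [0.5446, -0.0424, 0.0273]
tool_rot: [-0.0, 0.679, 0.734, -0.0]
contact_force: [-0.6, -0.1, -0.6]
gripper_width: -0.002
grasp_force: 0.0
```

```bash
python3 - <<'E'
from h import *
o=bot.get_obs();print(o["eef_pos"],o["contact_force"],o["torque"])
cv2.imwrite("pics/raw9.png",imaging.read_camera("scene")[:,:,::-1])
a=cv2.imread("pics/raw9.png",0);print(a[224:246,314:334:2])
E
```

```text
[ 0.54462814 -0.0423999   0.0273156 ] [-0.63402648 -0.07024854 -0.6278017 ] [0.02581313 0.02221786 0.02840211]
[[196 114 115  61 119  69  39  39  36  85]
 [127  53 114  63 119  67  39  39  35  89]
 [ 93  49 122  76 119  67  38  40  46  88]
 [ 88  57 124  78 119  57  40  39  46  88]
 [ 89  78 123  78 120  56  39  38  54  88]
 [ 87  92 112  94 120  45  40  41  64  88]
 [ 88  62 111  97 120  44  39  38  80  87]
 [ 77  40 111  99 119  44  38  42  85  87]
 [ 52  41  65 103 120  42  36  30  68  94]
 [ 35  43  37  85 121  81  32  31  62 104]
 [ 28  37  42  42 113  58  29  31  72 108]
 [ 29  29  38  27  55  33  29  27  94 108]
 [ 30  29  31  29  26  30  30  29  88 106]
 [ 28  28  30  30  31  31  29  27  84  98]
 [ 36  28  29  29  33  29  28  24  81 138]
 [113  24  28  29  31  30  27  46  92 145]
 [137  98  25  29  30  29  35  90  87 135]
 [ 98 145  72  25  27  25  78  91  85 164]
 [ 86 107 149  53  25  45  94  88  85 169]
 [ 87  91 123 108  48  91  88  87  84 171]
 [ 96  88  93 100  88  91  88  86  84 172]
 [156  88  88  89  94  87  87  86  83 171]]
```

>>> move_arm:
  commands:
    - [[0, 0, 0.002, 0, 0, 0, 0], [0, 0, 0.002, 0, 0, 0, 0], [0, 0, 0, 0, 0, 0, 0]]

```text
t: 7.15
eef_pos: [0.545, -0.0423, 0.0238]
tool_rot: [0.0, 0.679, 0.734, 0.0]
contact_force: [0.3, -0.2, 3.2]
gripper_width: -0.001
grasp_force: 1.6
```

Contact at reported z≈0.024, so the real tip sits about 30 mm above the reported TCP. Now I'll press 12 mm in.

>>> move_arm:
  commands:
    - [[0, 0, 0.002, 0, 0, 0, 0], [0, 0, 0.002, 0, 0, 0, 0], [0, 0, 0.002, 0, 0, 0, 0], [0, 0, 0, 0, 0, 0, 0]]

```text
t: 7.65
eef_pos: [0.545, -0.0424, 0.0177]
tool_rot: [0.0, 0.679, 0.734, 0.0]
contact_force: [-0.1, -0.1, 3.2]
gripper_width: -0.001
grasp_force: 1.7
```

```bash
python3 - <<'E'
from h import *
o=bot.get_obs();print(o["eef_pos"],o["contact_force"],o["torque"])
im=imaging.read_camera("scene")[:,:,::-1]
c=im[190:250,275:360]; c=np.clip(c.astype(float)*1.6+20,0,255).astype(np.uint8)
cv2.imwrite("pics/c7.png",cv2.resize(c,None,fx=9,fy=9,interpolation=cv2.INTER_NEAREST))
E
```

```text
[ 0.54496884 -0.04236538  0.01767468] [-0.11221006 -0.07046267  3.20311103] [ 0.01910259  0.11264793 -0.0097414 ]
```

View pics/c7.png

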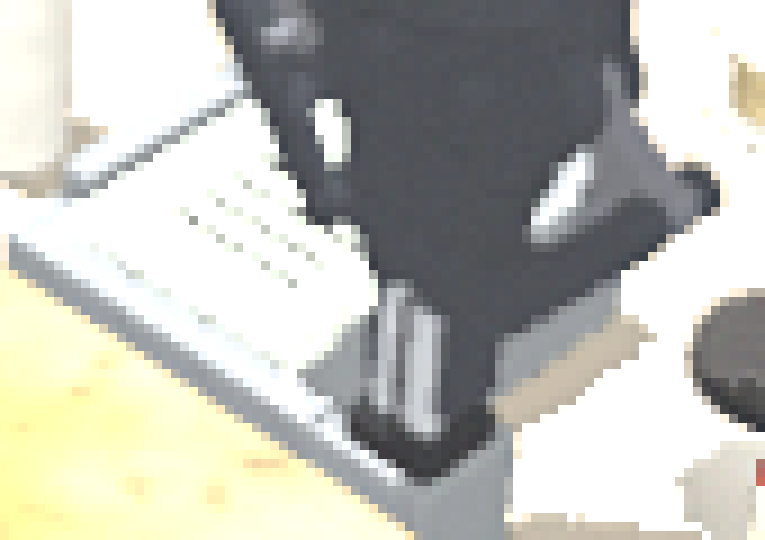

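The pad is going down and the bar is sinking below the front lip. I'll press on to the end stop.

>>> move_arm:
  commands:
    - [[0, 0, 0.002, 0, 0, 0, 0], [0, 0, 0.002, 0, 0, 0, 0], [0, 0, 0.0015, 0, 0, 0, 0], [0, 0, 0, 0, 0, 0, 0]]

```text
t: 8.2
eef_pos: [0.545, -0.0422, 0.0138]
tool_rot: [0.001, 0.679, 0.734, -0.0]
contact_force: [-6.8, 0.0, 21.8]
gripper_width: -0.0
grasp_force: 11.2
```

>>> move_arm:
  commands:
    - [[0, 0, 0.001, 0, 0, 0, 0], [0, 0, 0.0005, 0, 0, 0, 0], [0, 0, 0, 0, 0, 0, 0]]

```text
t: 8.57
eef_pos: [0.545, -0.0422, 0.0135]
tool_rot: [0.001, 0.679, 0.734, -0.001]
contact_force: [-12.1, 0.3, 34.8]
gripper_width: -0.0
grasp_force: 17.9
```

Force rises sharply at the end stop. I'll back straight up and check the pad height.

>>> move_arm:
  commands:
    - [[0, 0, -0.005, 0, 0, 0, 0], [0, 0, -0.035, 0, 0, 0, 0], [0, 0, -0.06, 0, 0, 0, 0], [0, 0, 0, 0, 0, 0, 0], [0, 0, 0, 0, 0, 0, 0]]

```text
t: 9.2
eef_pos: [0.5443, -0.0428, 0.1101]
tool_rot: [-0.0, 0.679, 0.734, -0.0]
contact_force: [-1.0, 0.0, -1.0]
gripper_width: -0.001
grasp_force: 0.0
```

```bash
python3 - <<'E'
from h import *
C=np.array([.619,-.0824]);X=np.array([-.0767,.997]);Y=np.array([-.997,-.0767])
def box(p): return np.round([(p[:2]-C)@X*1e3,(p[:2]-C)@Y*1e3],1)
def W(x,y,z):return np.r_[C+X*x/1e3+Y*y/1e3,z/1e3]
print("front-bottom finger in c7",box(plane("scene",[(322.2,238.9)],.046)[0]))
cv2.imwrite("pics/raw10.png",imaging.read_camera("scene")[:,:,::-1])
a=cv2.imread("pics/raw10.png",0);print(a[222:246,314:334:2])
for z in(54,42): print(z,proj("scene",[W(31,57,z),W(57,57,z),W(57,83,z),W(31,83,z)]).round(1).tolist())
print("rib front",proj("scene",[W(-50,0,62)]))
E
```

```text
front-bottom finger in c7 [56.1 79. ]
[[241 244 224 148 147 145  95  84  86  86]
 [242 235 158 146 149 109  84  86  87  86]
 [246 175 144 152 119  86  85  86  86  86]
 [198 144 148 138  88  85  86  86  86  86]
 [151 147 148  95  85  86  86  86  86  85]
 [147 150 112  84  86  86  86  86  86  86]
 [115 126  87  85  86  86  85  87  86  85]
 [ 91  92  84  84  86  86  86  87  87  86]
 [ 86  86  76 100  86  87  86  86  85  86]
 [ 95  84 131 118  81  87  85  86  86  85]
 [136 112 124  58  49  84  87  86  85  91]
 [102 154  63  24  30  59  87  86  84 103]
 [138  92  33  29  28  32  69  85 101 106]
 [127  44  38  28  30  27  37  83 109 106]
 [ 69  41  40  38  29  30  27  42  95 105]
 [ 35  42  43  43  33  29  30  26  82  97]
 [ 34  39  41  40  43  29  29  25  80 136]
 [110  28  40  41  31  35  27  45  92 143]
 [135  97  32  43  42  37  34  89  87 134]
 [ 97 142  71  36  42  27  78  91  84 162]
 [ 86 106 148  52  36  75  93  87  83 167]
 [ 87  90 121 130  50 121  88  87  84 169]
 [ 94  87  91 129 145 105  85  86  82 170]
 [155  86  87  95 118  86  86  86  83 170]]
54 [[322.4, 225.2], [314.0, 230.9], [323.7, 237.1], [332.1, 231.2]]
42 [[322.0, 229.7], [313.6, 235.4], [323.3, 241.5], [331.6, 235.6]]
rib front [[327.0172421  194.69991027]]
```

The pad's back corner moved about 4.7 px down from the start, where 12 mm predicts 4.5, so the tab stays fully in. Now I'll go behind the rib.

>>> move_arm:
  commands:
    - [[-0.0433, 0.0238, 0, 0, 0, 0, 0], [-0.0433, 0.0238, 0, 0, 0, 0, 0], [-0.0433, 0.0238, 0, 0, 0, 0, 0], [0, 0, 0, 0, 0, 0, 0], [0, 0, 0.03, 0, 0, 0, 0], [0, 0, 0.03, 0, 0, 0, 0], [0, 0, 0.02, 0, 0, 0, 0], [0, 0, 0, 0, 0, 0, 0], [0, 0, 0, 0, 0, 0, 0]]

```text
t: 10.38
eef_pos: [0.6267, -0.166, 0.0312]
tool_rot: [0.0, 0.679, 0.734, 0.0]
contact_force: [0.2, 0.2, 1.0]
gripper_width: -0.001
grasp_force: 0.0
```

```bash
python3 - <<'E'
from h import *
C=np.array([.619,-.0824]);X=np.array([-.0767,.997]);Y=np.array([-.997,-.0767])
p=bot.get_obs()["eef_pos"];print((p[:2]-C)@X,(p[:2]-C)@Y,p[2])
im=imaging.read_camera("scene")[:,:,::-1]
cv2.imwrite("pics/c8.png",cv2.resize(im[140:250,260:400],None,fx=5,fy=5,interpolation=cv2.INTER_CUBIC))
E
```

```text
-0.083968153668665 -0.0012422973657578214 0.031234518341844687
```

View pics/c8.png

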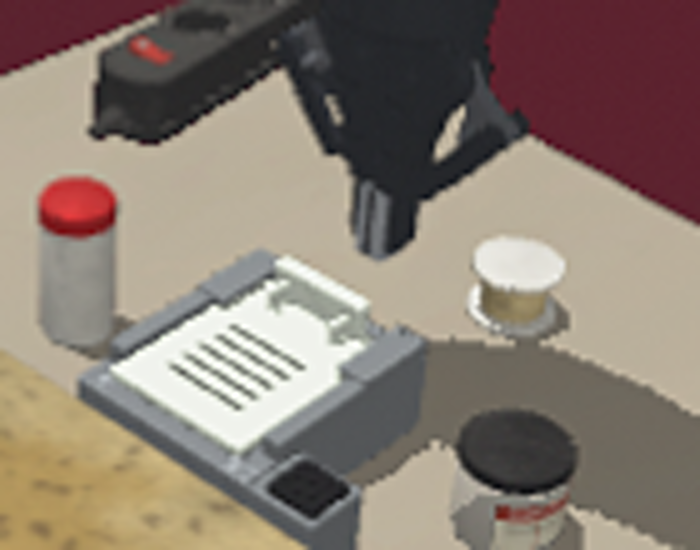

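The tab pad sits flush in the ear. The shut fingertips at about (336,191) are behind the rib, whose top is at about (324,197). I'll check the tip's position numerically, then push.

```bash
python3 - <<'E'
from h import *
C=np.array([.619,-.0824]);X=np.array([-.0767,.997]);Y=np.array([-.997,-.0767])
def W(x,y,z):return np.r_[C+X*x/1e3+Y*y/1e3,z/1e3]
def box(p): return np.round([(p[:2]-C)@X*1e3,(p[:2]-C)@Y*1e3],1)
print(proj("scene",[W(-73,-1,z) for z in(31,50,59.5,65)]).tolist())
for z in(.05,.055,.06): print(z,box(plane("scene",[(336,189)],z)[0]))
E
```

```text
[[332.0539103742598, 201.42066541548022], [332.7661874090808, 194.75048754451245], [333.1275957745926, 191.3545200573091], [333.3384550762573, 189.36956521378144]]
0.05 [-96.4 -10.6]
0.055 [-90.5  -6.3]
0.06 [-84.5  -2. ]
```

>>> move_arm:
  commands:
    - [[0, 0, 0.006, 0, 0, 0, 0], [0, 0, 0.004, 0, 0, 0, 0], [0.005, 0, 0, 0, 0, 0, 0], [0.005, 0, 0, 0, 0, 0, 0], [0, 0, 0, 0, 0, 0, 0]]

```text
t: 11.05
eef_pos: [0.6255, -0.1553, 0.0207]
tool_rot: [-0.0, 0.679, 0.735, 0.0]
contact_force: [0.5, 0.8, -0.5]
gripper_width: 0.002
grasp_force: 0.0
```

>>> move_arm:
  commands:
    - [[0.005, 0, 0, 0, 0, 0, 0], [0.005, 0, 0, 0, 0, 0, 0], [0.005, 0, 0, 0, 0, 0, 0], [0.005, 0, 0, 0, 0, 0, 0], [0, 0, 0, 0, 0, 0, 0]]

```text
t: 11.68
eef_pos: [0.6238, -0.1357, 0.0205]
tool_rot: [-0.0, 0.679, 0.734, 0.0]
contact_force: [-0.4, -0.6, -0.4]
gripper_width: -0.001
grasp_force: 0.0
```

```bash
cat >> h.py <<'E'
C=np.array([.619,-.0824]);X=np.array([-.0767,.997]);Y=np.array([-.997,-.0767])
def box(p): return np.round([(p[:2]-C)@X*1e3,(p[:2]-C)@Y*1e3],1)
def cover(n="scene",z=.044):
    im=imaging.read_camera(n); hsv=cv2.cvtColor(im,cv2.COLOR_RGB2HSV)
    m=((hsv[...,2]>190)&(hsv[...,1]<40)).astype(np.uint8); m[:,:225]=0;m[:,350:]=0;m[:185]=0;m[300:]=0
    k,l,st,ce=cv2.connectedComponentsWithStats(m);i=1+st[1:,4].argmax()
    cn=max(cv2.findContours((l==i).astype(np.uint8),0,cv2.CHAIN_APPROX_NONE)[0],key=len)[:,0]
    w=np.array([box(q) for q in plane(n,cn,z)]); return st[i,4],w
E
python3 - <<'E'
from h import *
o=bot.get_obs();print(box(o["eef_pos"]),o["contact_force"])
a,w=cover();print(a,w.min(0),w.max(0),cv2.minAreaRect(w.astype(np.float32)))
E
```

```text
[-53.5  -0.7] [-0.40695507 -0.64518249 -0.37173397]
790 [-43.4 -38.8] [60.8 36.8] ((8.699996948242188, -1.0), (104.19999694824219, 75.5999984741211), -0.0)
```

>>> move_arm:
  commands:
    - [[0.007, 0, 0, 0, 0, 0, 0], [0.007, 0, 0, 0, 0, 0, 0], [0.006, 0, 0, 0, 0, 0, 0], [0, 0, 0, 0, 0, 0, 0]]

```text
t: 12.22
eef_pos: [0.6222, -0.1153, 0.0206]
tool_rot: [-0.0, 0.678, 0.735, 0.0]
contact_force: [0.2, -0.1, 0.8]
gripper_width: -0.001
grasp_force: 0.0
```

```bash
python3 - <<'E'
from h import *
o=bot.get_obs();print(box(o["eef_pos"]),o["contact_force"])
a,w=cover();print(a,w.min(0),w.max(0),cv2.minAreaRect(w.astype(np.float32)))
E
```

```text
[-33.   -0.7] [ 0.17083584 -0.09492111  0.75004225]
846 [-21.9 -38.8] [81.9 37.6] ((30.000001907348633, -0.6000022888183594), (103.80000305175781, 76.39999389648438), -0.0)
```

The cover follows the tool at 21 mm per 20 mm of push, straight. I'll continue.

>>> move_arm:
  commands:
    - [[0.007, 0, 0, 0, 0, 0, 0], [0.007, 0, 0, 0, 0, 0, 0], [0.007, 0, 0, 0, 0, 0, 0], [0.007, 0, 0, 0, 0, 0, 0], [0.007, 0, 0, 0, 0, 0, 0], [0.007, 0, 0, 0, 0, 0, 0], [0.007, 0, 0, 0, 0, 0, 0], [0.007, 0, 0, 0, 0, 0, 0], [0, 0, 0, 0, 0, 0, 0]]

```text
t: 13.4
eef_pos: [0.6178, -0.0593, 0.0206]
tool_rot: [-0.0, 0.679, 0.735, 0.0]
contact_force: [-0.1, 0.4, -0.2]
gripper_width: -0.002
grasp_force: 0.0
```

```bash
python3 - <<'E'
from h import *
o=bot.get_obs();print(box(o["eef_pos"]),o["contact_force"])
a,w=cover();print(a,w.min(0),w.max(0),cv2.minAreaRect(w.astype(np.float32)))
E
```

```text
[23.1 -0.5] [-0.08829283  0.42484719 -0.16561519]
993 [ 32.4 -40.3] [139.6  39.7] ((86.05248260498047, 0.17029953002929688), (110.10023498535156, 76.08493041992188), 2.912534713745117)
```

>>> move_arm:
  commands:
    - [[0.007, 0, 0, 0, 0, 0, 0], [0.007, 0, 0, 0, 0, 0, 0], [0.007, 0, 0, 0, 0, 0, 0], [0.006, 0, 0, 0, 0, 0, 0], [0.006, 0, 0, 0, 0, 0, 0], [0.006, 0, 0, 0, 0, 0, 0], [0.006, 0, 0, 0, 0, 0, 0], [0.004, 0, 0, 0, 0, 0, 0], [0, 0, 0, 0, 0, 0, 0], [-0.03, 0, 0, 0, 0, 0, 0], [0, 0, 0, 0, 0, 0, 0], [0, 0, -0.05, 0, 0, 0, 0], [0, 0, -0.05, 0, 0, 0, 0], [0, 0, 0, 0, 0, 0, 0]]

```text
t: 15.2
eef_pos: [0.6195, -0.0405, 0.1251]
tool_rot: [0.003, 0.679, 0.734, 0.003]
contact_force: [-0.3, -0.2, 0.3]
gripper_width: 0.002
grasp_force: 0.0
```

```bash
python3 - <<'E'
from h import *
o=bot.get_obs();print(o["t"],box(o["eef_pos"]),o["eef_pos"],o["contact_force"])
a,w=cover(z=.040);print(a,w.min(0),w.max(0),cv2.minAreaRect(w.astype(np.float32)))
im=cv2.cvtColor(imaging.read_camera("top"),cv2.COLOR_RGB2HSV)
m=((im[...,2]>190)&(im[...,1]<40)).astype(np.uint8); m[:185]=0;m[265:]=0;m[:,:205]=0;m[:,345:]=0
k,l,st,ce=cv2.connectedComponentsWithStats(m);i=1+st[1:,4].argmax()
cn=max(cv2.findContours((l==i).astype(np.uint8),0,1)[0],key=len)[:,0]
w=np.array([box(q) for q in plane("top",cn,.040)]);print("top",st[i],w.min(0),w.max(0),cv2.minAreaRect(w.astype(np.float32)))
E
```

```text
15.2 [41.8 -3.7] [ 0.61949091 -0.04046748  0.12505212] [-0.2975038  -0.15723147  0.25964617]
1075 [ 84.6 -39.1] [185.4  37.4] ((135.0, -0.8499984741210938), (100.79999542236328, 76.5), -0.0)
top [ 231  202   44   35 1102] [ 81.9 -38.3] [180.5  35.9] ((131.1999969482422, -1.2000007629394531), (98.5999984741211, 74.19999694824219), 0.0)
```

Both views agree that the cover lies flat on the board, square, with its origin at x ≈ 131 mm and its rear edge about 81 mm out. The arm is clear, so I'm handing in.

```bash
python3 -c "
from station import bot
print(bot.hand_in())"
```

```text
the job is handed in; nothing more can be done
None
```

I pressed the snap tab fully in (about 12 mm) and it stayed down, then pushed the cover off by its rib; it lies flat on the soldering board about 131 mm along the box's +x, and I handed the job in after 15.2 s with the arm clear.

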